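# Lock out the tube roller mixer

### The arm

A 7-joint arm with a two-finger parallel gripper is mounted at the origin on a cart in front of the work surface, level with it; the furniture and walls round the work are solid. World frame = base frame: x ahead of the robot, y to its left, z up, the work surface at z = 0. Lengths are in m, angles in rad, forces in N, time in s.
With the tool pointing down it reaches from about 0.375 to 0.925 m from the base axis. Payload 3.1 kg.
Tool frame: the origin (TCP) lies between the finger pads; the fingertips stand 17 mm ahead of it and the grasp point (between the pads) lies 2 mm behind it (r.finger_overhang is the distance from the TCP to the fingertips, in m); z points along the fingers, y is the line along which they close (so a half turn about z gives the same grasp; the last joint's range is limited). The gripper opens to 85 mm and grips with 20 to 120 N. Pads are 22 mm wide; open, the fingers measure 114 mm over their backs; the gripper's body (76 mm by 85 mm) begins 54 mm behind the grasp point. The pads swing forward as they close: fully open they stand 13 mm farther back than shut.
Start: joints at [1.135, 0.383, 0.044, 1.598, -0.018, 1.161, -0.05], TCP at [0.215, -0.613, 0.248] pointing down, gripper open.
Joint ranges: [-2.61, 2.61], [-0.41, 2.15], [-1.48, 1.57], [0, 2.5], [-1.57, 4.71], [0.05, 1.97], [-2.85, 2.85]. Speed limits (rad/s): [2.79, 2.79, 3.14, 3.14, 3.14, 3.14, 3.14].

### API

Orientations are given as a 3x3 rotation matrix whose columns are the frame's x, y, z axes.
In Python, from workcell import state, imaging, r gives the robot as it stands. The module is installed in compiled form; this text tells all that it offers.
- The arm moves only by the tool servo_tool, never from a script. Its argument "moves" is a list of rows, each an object with "translation": the shift along the tool's x, y, z in mm, a list of three; "turn": the turn, a rotation vector about the tool's x, y, z in degrees, a list of three; "grip": the finger opening in mm, from 0 to 85.4. A call has 1 to 8 rows; each row shifts and turns the commanded pose from where the row before left it, along the tool's axes as they then stand; what a row does not reach is not made up. A row lasts 1/12 s, in which the tool goes at most 41.7 mm and 7.16 degrees, less where a joint would pass 70% of its speed; a pose out of reach is approached as far as the arm can. A call with a gripper value outside its range is refused whole. The fingers move at their own pace and stop on an object; the grip force is fixed at half the most. Time passes only in rows, so rows that do not move let the fingers close. It gives the time, the measured TCP pose, the force, the opening and the grip force at its end, in the units of the state.
- state(): the state, without advancing time (a new reading comes with each control period).
- imaging.capture(name): name is "side" or "top" or "wrist"; returns the picture (420x560x3 uint8, red, green, blue); there is no depth.
- imaging.calibration(name): a dict with "K" (3x3 intrinsics, pixels), "eye" and "orientation" of the camera in the world. Camera axes: x right, y up, looking along -z (the intrinsics and any distortion apply to the point x, -y, -z); pixel columns grow to the right and rows downward; lengths in m; the calibration is good to about 2 mm. A picture is of the moment at which its call begins: read the wrist's pose just before it. calibration takes no time and is no camera call; for the wrist camera it gives the pose at the moment of the call.
- r.hand_in(): hands the job in; it is judged then, once.
The state is a dict: "time_s": time; "q": joint angles; "qvel": joint speeds; "effort": joint torques, N m; "tool_pos": TCP position; "ee_rot": TCP orientation; "ft_force": force on the tool from outside, world axes, zero at the start; "wrist_torque": the same for the moment, N m; "finger_gap": finger opening in m; "grip_force": force on a finger pad.
Only numpy, scipy, OpenCV 4.12 (cv2) and the standard library are available. Lean on these libraries where they do the work, as an engineer would, in place of code of your own. Each camera call takes 0.05 s, during which the arm holds its last target. There are 200 camera calls.

### The job

Make the tube roller mixer safe before its tubes are taken off: nudge its direction lever into the narrow off notch near the middle, found by feel, so that the little index pin beside it drops and stays down with the lever left alone, then push the lock slide fully home over the pin. Do not push the small carton off its place on the mixer, nor shift the vial or the cup beside it.

Things in the scene. Friction and masses are not known exactly. Their poses are not given: they have to be found in the camera images.
- mixer: tube roller mixer, fixed: white case 180 (x) x 300 (y) mm; rollers with two tubes on the back half (x > 0, up to 130 mm above the bench), flat control deck on the front half, 85 mm above the bench. Origin: centre of its underside; x to the rollers, y to its left, z up. On the deck at x = -47 mm, left to right: carton (y = +122), lever (+10), index pin (-53), lock slide
- lever_ball (a point): centre of the black 16 mm ball on the direction lever (8 mm rod), 64 mm from its pivot. The lever starts well over to the mixer's left (+y) and is pushed right (-y). Outside its notch it stays where it is left; pushing it along takes 1 to 3 N at the ball near upright and up to 8 N where it leans far over. Pushed through the notch, it can be pushed back from the other side
- lever_pivot (a point): lever pivot, 78 mm above the bench: it swings in the mixer's y-z plane, 0.62 rad each way from upright. Its one notch (off) lies within 0.18 rad of upright, elsewhere each time, unmarked; it catches some 4 mm of ball travel each way. There the lever jumps ahead and the push falls to nothing for about 4 mm; pushed on, it resists and leaves the notch at 8 to 11 N. Let go, it springs to its middle
- pin_top (a point): top of the steel index pin (8 mm diameter, upright in a brass bush in the deck). It stands 95.5 mm above the bench while the lever is out of the notch and drops by about 8 mm when the lever is in it. Only the lever moves it
- lock_tab (a point): middle of the lock slide's black upright tab, 24 (x) x 8 (y) mm, 6 to 32 mm above the deck; this point is 20 mm above the deck. It ends a 40 mm steel plate that runs between rails (14 mm high) to the mixer's left (+y) over the lowered pin; a raised pin blocks it. Push the tab's right face with about 2 N; it stays where left; rigid stop when home
- lock (a joint): travel of the lock slide in m: 0 open (right), 0.030 fully home (left, against its stop)
- film_box_mid (a point): centre of a loose cardboard carton, 40 x 55 x 32 mm, standing on the left end of the mixer's deck; leave it
- vial_mid (a point): centre (half-way up) of a loose capped vial, 26 mm diameter, 84 mm high, standing left of the mixer; leave it
- cup_mid (a point): centre (half-way up) of a loose specimen cup with lid, 65 mm diameter, 66 mm high, standing right of the mixer; leave it

How it is judged:
By the outcome, as a careful person would: the job done as asked, in the order asked, and still so for the second after the job is handed in, with the robot touching nothing.
It also fails if it takes over 64 s, if anything falls off the work surface, if the arm or the gripper's body presses on something with over 40 N, if the wrist force passes 120 N, or if a joint passes its speed limit or range.

## Working session

There is one attempt and no reset: what is moved stays moved. The work goes in short steps, Python scripts to look and compute and a tool call to move; the robot and the scene stay as the last step left them, time stands still between calls to the robot, and variables do not carry over. Pictures are saved under pics/ and viewed, at most 10 in all, crops included, and the job is handed in when it is done.

Besides the shell and the picture viewer there is one more tool, called after "Request:" as name(argument=value, ...), one argument or row to a line, values as JSON. servo_tool: Moves the arm, as the interface text tells. Its arguments: {"type":"object","properties":{"moves":{"type":"array"}},"required":["moves"]}

```bash
mkdir -p pics; python3 - <<'E'
from workcell import state, imaging, r
import cv2,numpy as np
for n in ("top","side"):
    cv2.imwrite(f"pics/{n}0.png",imaging.capture(n)[:,:,::-1])
    c=imaging.calibration(n);print(n,{k:np.round(v,4).tolist() if not isinstance(v,str) else v for k,v in c.items()})
s=state();print(s["time_s"],s["tool_pos"],np.round(s["ee_rot"],3).tolist(),s["ft_force"],r.finger_overhang)
E
```

```text
top {'K': [[433.9178, 0.0, 277.7967], [0.0, 433.9178, 202.8733], [0.0, 0.0, 1.0]], 'eye': [0.3186, 0.0224, 1.1071], 'orientation': [[0.0008, 0.987, -0.1607], [-0.9998, 0.0036, 0.0172], [0.0175, 0.1607, 0.9868]]}
side {'K': [[380.3374, 0.0, 283.3886], [0.0, 380.3374, 219.0196], [0.0, 0.0, 1.0]], 'eye': [0.2108, 0.6709, 0.7587], 'orientation': [[-0.9192, 0.2621, -0.294], [-0.3938, -0.5992, 0.697], [0.0065, 0.7564, 0.654]]}
0.1 [ 0.21512635 -0.61245449  0.24694856] [[0.943, 0.331, -0.001], [0.331, -0.943, 0.002], [-0.0, -0.003, -1.0]] [ 0.9918048  -0.64276684  0.1850898 ] 0.017
```

View pics/top0.png

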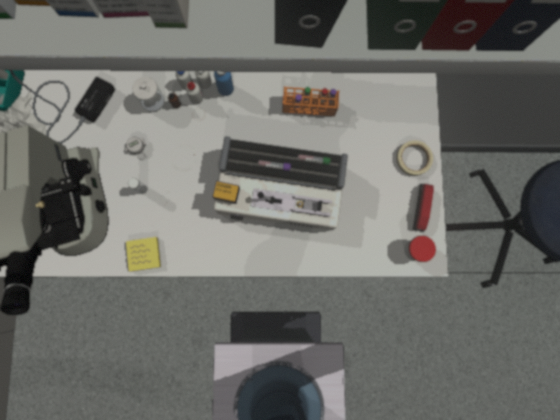

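View pics/side0.png

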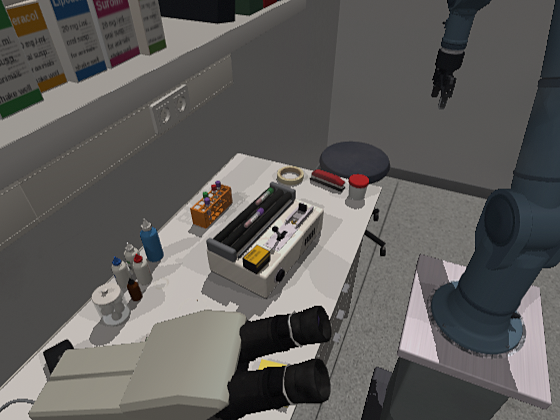

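The top view shows the mixer around (280,183), slightly turned, with the carton at (226,192) and lever near (265,197). The side view shows the mixer around (265,235) and the red-lidded cup at (358,186). I'll enlarge both.

```bash
python3 - <<'E'
import cv2,numpy as np
a=cv2.imread("pics/top0.png")[130:235,205:360];b=cv2.imread("pics/side0.png")[175:305,200:335]
a=cv2.resize(a,None,fx=5,fy=5,interpolation=cv2.INTER_CUBIC)
cv2.imwrite("pics/ta.png",a)
cv2.imwrite("pics/sb.png",cv2.resize(b,None,fx=4.5,fy=4.5,interpolation=cv2.INTER_CUBIC))
E
```

```text
(no output)
```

View pics/ta.png

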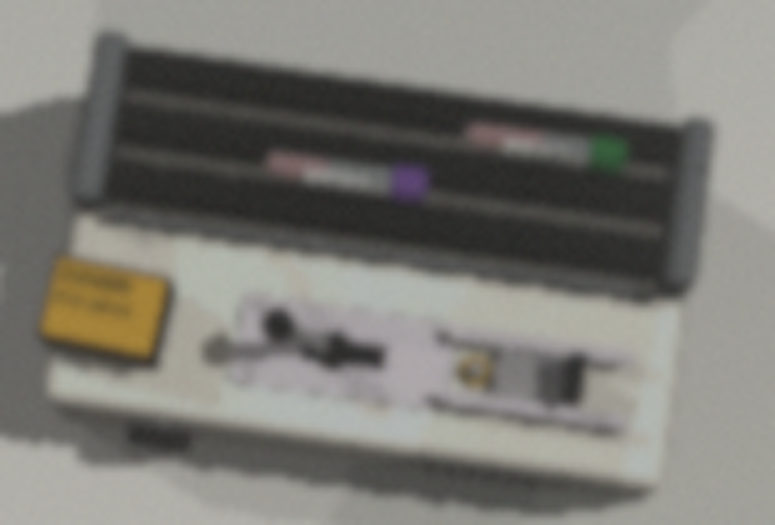

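View pics/sb.png

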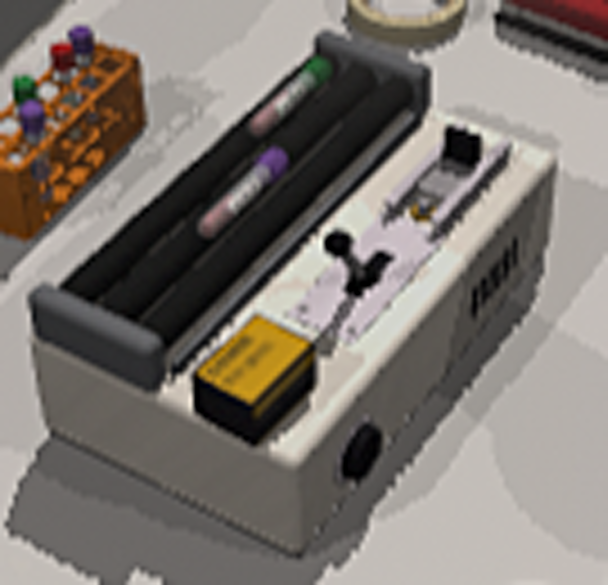

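The crops show the ball at crop (278,325), pin at (475,370), tab at (565,378) and the front deck edge from (48,395) to (655,485) in the top view. In the side view the ball is at (338,243), the pin at (423,210) and the tab top at (463,140).

```bash
cat > h.py <<'E'
import numpy as np
from workcell import state, imaging, r
def ray(n,u,v,c=None):
    c=c or imaging.calibration(n); K=c["K"]
    d=np.array([(u-K[0,2])/K[0,0],-(v-K[1,2])/K[1,1],-1.])
    return np.array(c["eye"]),np.array(c["orientation"])@d
def plane(n,u,v,z,c=None):
    e,d=ray(n,u,v,c); return e+d*(z-e[2])/d[2]
def tri(a,b):
    A=[];y=[]
    for e,d in (a,b):
        d=d/np.linalg.norm(d);P=np.eye(3)-np.outer(d,d);A.append(P);y.append(P@e)
    return np.linalg.lstsq(np.vstack(A),np.hstack(y),rcond=None)[0]
def proj(n,p,c=None):
    c=c or imaging.calibration(n); q=np.array(c["orientation"]).T@(np.array(p)-c["eye"])*[1,-1,-1]
    q=c["K"]@q; return q[:2]/q[2]
E
python3 - <<'E'
from h import *
T=lambda x,y:(205+x/5,130+y/5); S=lambda x,y:(200+x/4.5,175+y/4.5)
FL=plane("top",*T(48,395),.085);FR=plane("top",*T(655,485),.085)
print("front",FL,FR,np.linalg.norm(FL-FR))
for k,z in dict(pin=.0955,slot=0).items(): 
    if k=="pin":print(k,plane("top",*T(475,370),z),plane("side",*S(423,210),z))
print("ball",tri(ray("top",*T(278,325)),ray("side",*S(338,243))))
print("tabtop",plane("top",*T(562,377),.117),plane("side",*S(463,140),.117))
d=(FL-FR)/np.linalg.norm(FL-FR);yaw=np.arctan2(-d[0],d[1]);print("yaw",np.degrees(yaw))
ex=np.array([np.cos(yaw),np.sin(yaw),0]);ey=np.array([-ex[1],ex[0],0])
O=(FL+FR)/2+ex*.09;print("O",O)
for y,z in((10,.078),(-53,.0955),(122,.117)):print(y,(O-.047*ex+y/1000*ey)[:2])
print("cup",plane("top",422,249,.066),"vial",plane("top",136,185,.084))
E
```

```text
front [0.46976643 0.15478728 0.085     ] [ 0.42759618 -0.13340733  0.085     ] 0.2912635608509831
pin [ 0.48083777 -0.04764185  0.0955    ] [ 0.47894419 -0.03729096  0.0955    ]
ball [0.49603754 0.04488858 0.13150951]
tabtop [ 0.47425308 -0.08642964  0.117     ] [ 0.47210092 -0.08270005  0.117     ]
yaw -8.324759604524516
O [ 0.537733   -0.00234057  0.085     ]
10 [0.49267607 0.0143589 ]
-53 [ 0.48355469 -0.04797729]
122 [0.50889185 0.12517879]
cup [ 0.37706543 -0.34245027  0.066     ] vial [0.5272936  0.34382676 0.084     ]
```

Request:
servo_tool(
  moves=[
    {"translation": [0, 0, 0], "turn": [0, 0, 7], "grip": 40},
    {"translation": [0, 0, 0], "turn": [0, 0, 7], "grip": 40},
    {"translation": [0, 0, 0], "turn": [0, 0, 7], "grip": 40},
    {"translation": [0, 0, 0], "turn": [0, 0, 6.7], "grip": 40},
    {"translation": [9, -33, 0], "turn": [0, 0, 0], "grip": 40},
    {"translation": [9, -33, 0], "turn": [0, 0, 0], "grip": 40},
    {"translation": [9, -33, 0], "turn": [0, 0, 0], "grip": 40},
    {"translation": [9, -33, 0], "turn": [0, 0, 0], "grip": 40},
  ],
)

```text
time_s: 0.77
tool_pos: [0.2703, -0.4861, 0.2475]
ee_rot: [[0.989, -0.146, -0.001], [-0.146, -0.989, 0.001], [-0.001, -0.001, -1.0]]
ft_force: [0.7, 0.6, 0.2]
finger_gap: 0.0403
grip_force: 0.0
```

Request:
servo_tool(
  moves=[
    {"translation": [9, -33, 0], "turn": [0, 0, 0], "grip": 40},
    {"translation": [9, -33, 0], "turn": [0, 0, 0], "grip": 40},
    {"translation": [9, -33, 0], "turn": [0, 0, 0], "grip": 40},
    {"translation": [9, -33, 0], "turn": [0, 0, 0], "grip": 40},
    {"translation": [9, -33, 0], "turn": [0, 0, 0], "grip": 40},
    {"translation": [9, -33, 0], "turn": [0, 0, 0], "grip": 40},
    {"translation": [9, -33, 0], "turn": [0, 0, 0], "grip": 40},
    {"translation": [9, -33, 0], "turn": [0, 0, 0], "grip": 40},
  ],
)

```text
time_s: 1.43
tool_pos: [0.3797, -0.2353, 0.2479]
ee_rot: [[0.989, -0.145, -0.001], [-0.145, -0.989, 0.0], [-0.001, -0.0, -1.0]]
ft_force: [0.9, -0.3, -0.8]
finger_gap: 0.0399
grip_force: 0.0
```

Request:
servo_tool(
  moves=[
    {"translation": [9, -33, 0], "turn": [0, 0, 0], "grip": 40},
    {"translation": [9, -33, 0], "turn": [0, 0, 0], "grip": 40},
    {"translation": [9, -33, 0], "turn": [0, 0, 0], "grip": 40},
    {"translation": [9, -33, 0], "turn": [0, 0, 0], "grip": 40},
    {"translation": [9, -33, 0], "turn": [0, 0, 0], "grip": 40},
    {"translation": [9, -33, 0], "turn": [0, 0, 0], "grip": 40},
    {"translation": [0, 0, 0], "turn": [0, 0, 0], "grip": 40},
    {"translation": [0, 0, 0], "turn": [0, 0, 0], "grip": 40},
  ],
)

```text
time_s: 2.1
tool_pos: [0.4622, -0.0465, 0.2481]
ee_rot: [[0.99, -0.139, -0.0], [-0.139, -0.99, 0.0], [-0.001, -0.0, -1.0]]
ft_force: [-0.1, -0.5, -0.9]
finger_gap: 0.0402
grip_force: 0.0
```

```bash
python3 - <<'E'
from h import *
import cv2
s=state();print(s["time_s"],s["tool_pos"],np.round(s["ee_rot"],3).tolist(),s["ft_force"],s["finger_gap"])
c=imaging.calibration("wrist");im=imaging.capture("wrist")
np.save("w1.npy",c,allow_pickle=True)
cv2.imwrite("pics/w1.png",im[:,:,::-1])
print(c["eye"]-s["tool_pos"])
print("ball",proj("wrist",[.496,.0449,.1315],c),"pin",proj("wrist",[.481,-.046,.0955],c))
E
```

```text
2.1 [ 0.462186   -0.04651005  0.24805664] [[0.99, -0.139, -0.0], [-0.139, -0.99, 0.0], [-0.001, -0.0, -1.0]] [-0.0691932  -0.53140466 -0.92739052] 0.04017258844650602
[ 0.06808317 -0.00944573  0.12462211]
ball [139.16281055 182.53347775] pin [281.14041416 175.87398099]
```

View pics/w1.png

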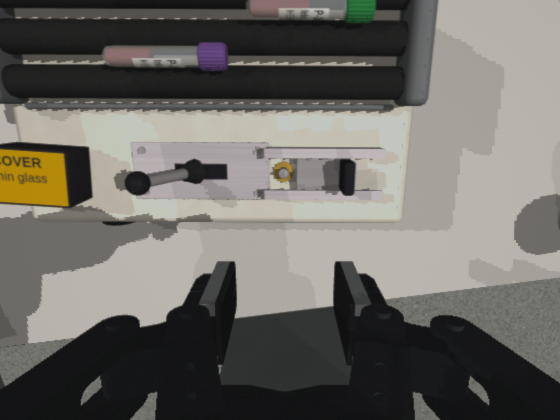

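The wrist view is square to the mixer: ball (137,183), pin (284,173), tab top (347,177), front edge level at row 221.

```bash
python3 - <<'E'
from h import *
s=state();c=imaging.calibration("wrist");R=np.array(s["ee_rot"])
g=lambda p:np.round(1000*R.T@(p-s["tool_pos"]),1)
b=tri(ray("top",260.6,195),ray("wrist",137,183,c))
for n,p in dict(ball=b,ballp=plane("wrist",137,183,.133,c),pivot=plane("wrist",207,171,.085,c),pin=plane("wrist",284,173,.0955,c),tab=plane("wrist",347,177,.117,c),FR=plane("wrist",403,221,.085,c)).items():print(n,p,"tool-frame",g(p))
E
```

```text
ball [0.49558523 0.04463348 0.13022832] tool-frame [ 20.5 -97.2 117.5]
ballp [0.49578998 0.0432864  0.133     ] tool-frame [ 20.9 -95.9 114.8]
pivot [0.49038749 0.00796994 0.085     ] tool-frame [ 20.6 -60.2 162.8]
pin [ 0.48213392 -0.05071608  0.0955    ] tool-frame [ 20.8  -0.9 152.3]
tab [ 0.4768632  -0.09370355  0.117     ] tool-frame [ 21.8  42.4 130.8]
FR [ 0.42838502 -0.1388904   0.085     ] tool-frame [-19.7  94.  162.9]
```

Request:
servo_tool(
  moves=[
    {"translation": [7, -32, 0], "turn": [0, 0, 0], "grip": 40},
    {"translation": [7, -32, 0], "turn": [0, 0, 0], "grip": 40},
    {"translation": [7, -32, 0], "turn": [0, 0, 0], "grip": 40},
    {"translation": [0, 0, 25], "turn": [0, 0, 0], "grip": 40},
    {"translation": [0, 0, 25], "turn": [0, 0, 0], "grip": 40},
    {"translation": [0, 0, 25], "turn": [0, 0, 0], "grip": 40},
    {"translation": [0, 0, 0], "turn": [0, 0, 0], "grip": 40},
    {"translation": [0, 0, 0], "turn": [0, 0, 0], "grip": 40},
  ],
)

```text
time_s: 2.82
tool_pos: [0.4949, 0.0408, 0.1718]
ee_rot: [[0.989, -0.148, -0.005], [-0.148, -0.989, -0.001], [-0.005, 0.002, -1.0]]
ft_force: [0.7, 0.3, 0.2]
finger_gap: 0.0398
grip_force: 0.0
```

Request:
servo_tool(
  moves=[
    {"translation": [0, 0, 20], "turn": [0, 0, 0], "grip": 40},
    {"translation": [0, 0, 20], "turn": [0, 0, 0], "grip": 40},
    {"translation": [0, 0, 0], "turn": [0, 0, 0], "grip": 40},
    {"translation": [0, 0, 0], "turn": [0, 0, 0], "grip": 40},
  ],
)

```text
time_s: 3.15
tool_pos: [0.4968, 0.0419, 0.1341]
ee_rot: [[0.989, -0.147, -0.0], [-0.147, -0.989, -0.0], [0.0, 0.0, -1.0]]
ft_force: [-0.5, 0.3, -0.5]
finger_gap: 0.0401
grip_force: 0.0
```

```bash
python3 - <<'E'
from h import *
import cv2
s=state();print(s["time_s"],s["tool_pos"],s["ft_force"],s["finger_gap"])
R=np.array(s["ee_rot"]);print(np.round(R,3).tolist(),"ball rel mm",R.T@(np.array([.4957,.044,.132])-s["tool_pos"])*1000,"pivot rel",R.T@(np.array([.4909,.0117,.078])-s["tool_pos"])*1000)
a=imaging.capture("wrist")[:,:,::-1]
cv2.imwrite("pics/w2.png",a)
E
```

```text
3.15 [0.49682629 0.04191777 0.1340941 ] [-0.5039062   0.29818881 -0.45430179] 0.0400531040124255
[[0.989, -0.147, -0.0], [-0.147, -0.989, -0.0], [0.0, 0.0, -1.0]] ball rel mm [-1.4195299  -1.89538734  2.093302  ] pivot rel [-1.43038696 30.73670656 56.10696999]
```

View pics/w2.png

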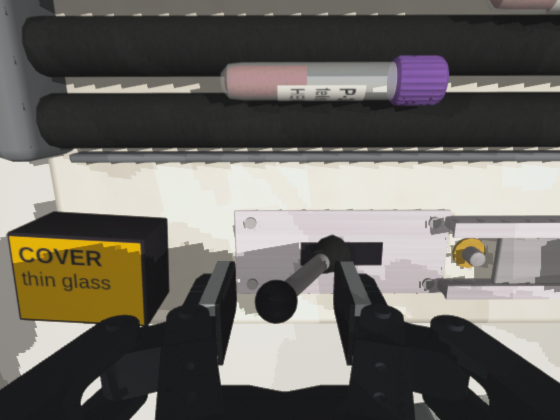

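The ball (275,302) sits between the fingers, with the pin (475,258) still raised. I'll push along tool +y up to short of the notch range.

Request:
servo_tool(
  moves=[
    {"translation": [0, 5, 0], "turn": [0, 0, 0], "grip": 40},
    {"translation": [0, 4, 0], "turn": [0, 0, 0], "grip": 40},
    {"translation": [0, 3, -1], "turn": [0, 0, 0], "grip": 40},
    {"translation": [0, 3, -1], "turn": [0, 0, 0], "grip": 40},
    {"translation": [0, 0, 0], "turn": [0, 0, 0], "grip": 40},
  ],
)

```text
time_s: 3.62
tool_pos: [0.496, 0.0291, 0.1369]
ee_rot: [[0.989, -0.145, 0.004], [-0.145, -0.989, 0.002], [0.004, -0.002, -1.0]]
ft_force: [1.2, 3.2, 2.2]
finger_gap: 0.0401
grip_force: 1.9
```

Request:
servo_tool(
  moves=[
    {"translation": [0, 3, -1], "turn": [0, 0, 0], "grip": 40},
    {"translation": [0, 3, -1], "turn": [0, 0, 0], "grip": 40},
    {"translation": [0, 3, 0], "turn": [0, 0, 0], "grip": 40},
    {"translation": [0, 2, 0], "turn": [0, 0, 0], "grip": 40},
    {"translation": [0, 0, 0], "turn": [0, 0, 0], "grip": 40},
  ],
)

```text
time_s: 4.03
tool_pos: [0.4943, 0.0184, 0.1386]
ee_rot: [[0.99, -0.144, 0.003], [-0.144, -0.99, 0.001], [0.003, -0.002, -1.0]]
ft_force: [0.8, 3.2, 2.6]
finger_gap: 0.04
grip_force: 1.7
```

Request:
servo_tool(
  moves=[
    {"translation": [0, 1, 0], "turn": [0, 0, 0], "grip": 40},
    {"translation": [0, 1, 0], "turn": [0, 0, 0], "grip": 40},
    {"translation": [0, 0, 0], "turn": [0, 0, 0], "grip": 40},
  ],
)

```text
time_s: 4.28
tool_pos: [0.4918, 0.0138, 0.1369]
ee_rot: [[0.989, -0.145, -0.002], [-0.145, -0.989, -0.002], [-0.001, 0.002, -1.0]]
ft_force: [-0.2, -0.5, 0.1]
finger_gap: 0.0401
grip_force: 0.0
```

```bash
python3 - <<'E'
from h import *
import cv2
s=state();print(s["time_s"],s["tool_pos"],s["ft_force"],s["grip_force"])
R=np.array(s["ee_rot"])
c=imaging.calibration("wrist");a=imaging.capture("wrist")[:,:,::-1]
for z in(.0955,.0875):print(z,proj("wrist",[.48213,-.0507,z],c))
for th in np.arange(-.2,.35,.05):
  P=np.array([.4909,.0117,.078])+.064*np.array([np.sin(th)*.145,np.sin(th)*.99,np.cos(th)]);print(round(th,2),proj("wrist",P,c).round(),(R.T@(P-s["tool_pos"])*1000).round(1))
cv2.imwrite("pics/w3.png",cv2.resize(a[200:400,140:460],None,fx=2.5,fy=2.5))
E
```

```text
4.2833 [0.49181811 0.01379299 0.13692202] [-0.16520831 -0.493551    0.13021856] 0.0
0.0955 [422.64273353 256.67723265]
0.0875 [416.92490598 250.43334251]
-0.2 [327. 306.] [-0.6 14.9 -3.8]
-0.15 [318. 307.] [-0.6 11.8 -4.3]
-0.1 [310. 308.] [-0.6  8.6 -4.7]
-0.05 [301. 308.] [-0.6  5.4 -5. ]
-0.0 [292. 308.] [-0.6  2.2 -5.1]
0.05 [283. 308.] [-0.6 -1.  -5. ]
0.1 [274. 308.] [-0.6 -4.2 -4.8]
0.15 [265. 307.] [-0.6 -7.4 -4.4]
0.2 [256. 307.] [ -0.6 -10.5  -3.8]
0.25 [248. 306.] [ -0.6 -13.6  -3.1]
0.3 [239. 304.] [ -0.6 -16.7  -2.3]
```

View pics/w3.png

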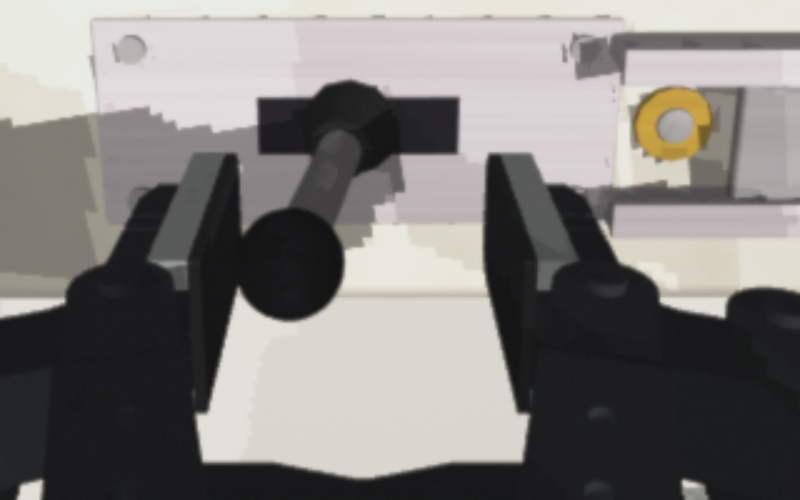

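The pin at crop (677,124) now sits concentric in its bush, so it is down, and the ball (292,263) is near 0.19 rad: the lever is in the notch. I'll back the finger off so the lever centres itself, and lift clear.

Request:
servo_tool(
  moves=[
    {"translation": [0, -3, 0], "turn": [0, 0, 0], "grip": 40},
    {"translation": [0, -2, 0], "turn": [0, 0, 0], "grip": 40},
    {"translation": [0, 0, 0], "turn": [0, 0, 0], "grip": 40},
    {"translation": [0, 0, -15], "turn": [0, 0, 0], "grip": 40},
    {"translation": [0, 0, -25], "turn": [0, 0, 0], "grip": 40},
    {"translation": [0, 0, -30], "turn": [0, 0, 0], "grip": 40},
    {"translation": [0, 0, 0], "turn": [0, 0, 0], "grip": 40},
  ],
)

```text
time_s: 4.92
tool_pos: [0.4971, 0.0204, 0.2126]
ee_rot: [[0.989, -0.145, 0.01], [-0.145, -0.989, -0.0], [0.01, -0.001, -1.0]]
ft_force: [2.1, 0.1, 1.0]
finger_gap: 0.04
grip_force: 0.0
```

Request:
servo_tool(
  moves=[
    {"translation": [0, 25, 0], "turn": [0, 0, 0], "grip": 0},
    {"translation": [0, 30, 0], "turn": [0, 0, 0], "grip": 0},
    {"translation": [0, 30, 0], "turn": [0, 0, 0], "grip": 0},
    {"translation": [0, 30, 0], "turn": [0, 0, 0], "grip": 0},
    {"translation": [1, 31, 0], "turn": [0, 0, 0], "grip": 0},
    {"translation": [0, 0, 0], "turn": [0, 0, 0], "grip": 0},
    {"translation": [0, 0, 0], "turn": [0, 0, 0], "grip": 0},
    {"translation": [0, 0, 0], "turn": [0, 0, 0], "grip": 0},
  ],
)

```text
time_s: 5.58
tool_pos: [0.4728, -0.1241, 0.2069]
ee_rot: [[0.989, -0.145, -0.001], [-0.145, -0.989, 0.001], [-0.001, -0.0, -1.0]]
ft_force: [0.2, 1.5, 1.2]
finger_gap: 0.0001
grip_force: 0.0
```

```bash
python3 - <<'E'
from h import *
import cv2
s=state();print(s["time_s"],s["tool_pos"],s["ft_force"],s["finger_gap"])
R=np.array(s["ee_rot"]);print(R.T@(np.array([.4769,-.0937,.105])-s["tool_pos"])*1000)
c=imaging.calibration("wrist");a=imaging.capture("wrist")[:,:,::-1]
for z in(.0955,.0875):print(z,proj("wrist",[.48213,-.0507,z],c))
print("tab",proj("wrist",[.4769,-.0937,.117],c))
cv2.imwrite("pics/w4.png",a)
E
```

```text
5.5833 [ 0.4727844  -0.12409717  0.2068859 ] [0.18930964 1.45135177 1.19182615] 7.605695995818909e-05
[ -0.26238053 -30.62212104 101.90132627]
0.0955 [172.28329819 217.40488468]
0.0875 [175.70097136 214.02154628]
tab [234.10513492 225.8977676 ]
```

View pics/w4.png

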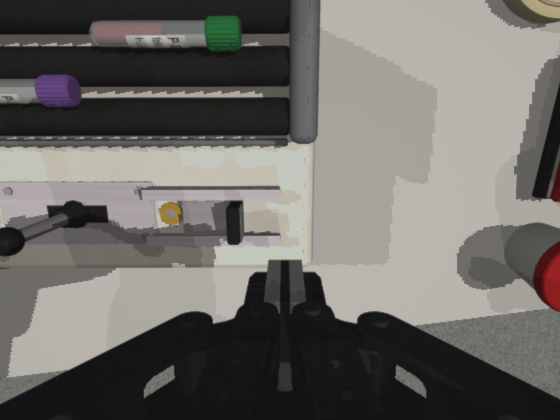

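The pin is at (171,213), matching the lowered position, and the tab is at (235,222). The shut fingers are clear to its right, so I'll go down and push left.

Request:
servo_tool(
  moves=[
    {"translation": [0, 0, 25], "turn": [0, 0, 0], "grip": 0},
    {"translation": [0, 0, 25], "turn": [0, 0, 0], "grip": 0},
    {"translation": [0, 0, 20], "turn": [0, 0, 0], "grip": 0},
    {"translation": [0, 0, 10], "turn": [0, 0, 0], "grip": 0},
    {"translation": [0, 0, 5], "turn": [0, 0, 0], "grip": 0},
    {"translation": [0, 0, 0], "turn": [0, 0, 0], "grip": 0},
    {"translation": [0, 0, 0], "turn": [0, 0, 0], "grip": 0},
  ],
)

```text
time_s: 6.22
tool_pos: [0.474, -0.1239, 0.123]
ee_rot: [[0.99, -0.144, 0.001], [-0.144, -0.99, 0.0], [0.001, -0.0, -1.0]]
ft_force: [0.3, 0.5, 0.6]
finger_gap: 0.0001
grip_force: 0.0
```

Request:
servo_tool(
  moves=[
    {"translation": [0, -4, 0], "turn": [0, 0, 0], "grip": 0},
    {"translation": [0, -4, 0], "turn": [0, 0, 0], "grip": 0},
    {"translation": [0, -4, 0], "turn": [0, 0, 0], "grip": 0},
    {"translation": [0, -4, 0], "turn": [0, 0, 0], "grip": 0},
    {"translation": [0, 0, 0], "turn": [0, 0, 0], "grip": 0},
  ],
)

```text
time_s: 6.63
tool_pos: [0.4762, -0.108, 0.123]
ee_rot: [[0.99, -0.144, 0.002], [-0.144, -0.99, -0.001], [0.002, 0.0, -1.0]]
ft_force: [0.6, -0.7, 1.0]
finger_gap: -0.0001
grip_force: 0.1
```

Request:
servo_tool(
  moves=[
    {"translation": [0, -3, 0], "turn": [0, 0, 0], "grip": 0},
    {"translation": [0, -3, 0], "turn": [0, 0, 0], "grip": 0},
    {"translation": [0, -2, 0], "turn": [0, 0, 0], "grip": 0},
    {"translation": [0, 0, 0], "turn": [0, 0, 0], "grip": 0},
  ],
)

```text
time_s: 6.97
tool_pos: [0.4772, -0.1005, 0.1227]
ee_rot: [[0.989, -0.145, 0.001], [-0.145, -0.989, -0.0], [0.001, 0.0, -1.0]]
ft_force: [0.4, -0.9, 2.7]
finger_gap: -0.0003
grip_force: 1.1
```

Request:
servo_tool(
  moves=[
    {"translation": [0, -3, 0], "turn": [0, 0, 0], "grip": 0},
    {"translation": [0, -3, 0], "turn": [0, 0, 0], "grip": 0},
    {"translation": [0, -3, 0], "turn": [0, 0, 0], "grip": 0},
    {"translation": [0, 0, 0], "turn": [0, 0, 0], "grip": 0},
  ],
)

```text
time_s: 7.3
tool_pos: [0.4785, -0.0909, 0.1226]
ee_rot: [[0.99, -0.144, 0.001], [-0.144, -0.99, 0.0], [0.001, -0.001, -1.0]]
ft_force: [0.7, -1.4, 2.3]
finger_gap: -0.0
grip_force: 1.0
```

Request:
servo_tool(
  moves=[
    {"translation": [0, -2, 0], "turn": [0, 0, 0], "grip": 0},
    {"translation": [0, -2, 0], "turn": [0, 0, 0], "grip": 0},
    {"translation": [0, -2, 0], "turn": [0, 0, 0], "grip": 0},
    {"translation": [0, 0, 0], "turn": [0, 0, 0], "grip": 0},
  ],
)

```text
time_s: 7.63
tool_pos: [0.4785, -0.0853, 0.122]
ee_rot: [[0.99, -0.144, -0.001], [-0.144, -0.99, 0.0], [-0.001, -0.0, -1.0]]
ft_force: [0.8, -1.9, 1.1]
finger_gap: -0.0
grip_force: 0.6
```

Request:
servo_tool(
  moves=[
    {"translation": [0, -1, 0], "turn": [0, 0, 0], "grip": 0},
    {"translation": [0, -1, 0], "turn": [0, 0, 0], "grip": 0},
    {"translation": [0, 0, 0], "turn": [0, 0, 0], "grip": 0},
  ],
)

```text
time_s: 7.88
tool_pos: [0.4787, -0.0837, 0.122]
ee_rot: [[0.989, -0.145, -0.001], [-0.145, -0.989, 0.0], [-0.001, -0.0, -1.0]]
ft_force: [1.0, -1.2, 0.5]
finger_gap: -0.0003
grip_force: 0.8
```

Request:
servo_tool(
  moves=[
    {"translation": [0, -1, 0], "turn": [0, 0, 0], "grip": 0},
    {"translation": [0, -1, 0], "turn": [0, 0, 0], "grip": 0},
    {"translation": [0, -1, 0], "turn": [0, 0, 0], "grip": 0},
    {"translation": [0, 0, 0], "turn": [0, 0, 0], "grip": 0},
  ],
)

```text
time_s: 8.22
tool_pos: [0.4791, -0.0809, 0.1221]
ee_rot: [[0.989, -0.145, -0.001], [-0.145, -0.989, -0.0], [-0.001, 0.0, -1.0]]
ft_force: [-0.2, -2.1, -1.1]
finger_gap: 0.0003
grip_force: 1.0
```

Request:
servo_tool(
  moves=[
    {"translation": [0, -1, 0], "turn": [0, 0, 0], "grip": 0},
    {"translation": [0, -1, 0], "turn": [0, 0, 0], "grip": 0},
    {"translation": [0, 0, 0], "turn": [0, 0, 0], "grip": 0},
  ],
)

```text
time_s: 8.47
tool_pos: [0.4792, -0.0806, 0.1221]
ee_rot: [[0.989, -0.146, -0.001], [-0.146, -0.989, -0.002], [-0.001, 0.002, -1.0]]
ft_force: [-0.5, -5.2, -0.8]
finger_gap: -0.0003
grip_force: 2.6
```

Request:
servo_tool(
  moves=[
    {"translation": [0, -1, 0], "turn": [0, 0, 0], "grip": 0},
    {"translation": [0, 0, 0], "turn": [0, 0, 0], "grip": 0},
  ],
)

```text
time_s: 8.63
tool_pos: [0.4792, -0.0805, 0.1221]
ee_rot: [[0.989, -0.147, -0.001], [-0.147, -0.989, -0.003], [-0.001, 0.003, -1.0]]
ft_force: [-0.4, -6.7, 0.2]
finger_gap: -0.0002
grip_force: 3.3
```

Rigid stop reached. I'll back off, lift and check.

Request:
servo_tool(
  moves=[
    {"translation": [0, 5, 0], "turn": [0, 0, 0], "grip": 0},
    {"translation": [0, 6, 0], "turn": [0, 0, 0], "grip": 0},
    {"translation": [0, 6, 0], "turn": [0, 0, 0], "grip": 0},
    {"translation": [-5, 0, -25], "turn": [0, 0, 0], "grip": 0},
    {"translation": [-10, 0, -35], "turn": [0, 0, 0], "grip": 0},
    {"translation": [-10, 0, -35], "turn": [0, 0, 0], "grip": 0},
    {"translation": [0, 0, 0], "turn": [0, 0, 0], "grip": 0},
    {"translation": [0, 0, 0], "turn": [0, 0, 0], "grip": 0},
  ],
)

```text
time_s: 9.3
tool_pos: [0.4543, -0.091, 0.2198]
ee_rot: [[0.989, -0.145, 0.006], [-0.145, -0.989, -0.001], [0.006, 0.0, -1.0]]
ft_force: [-0.2, -0.3, 0.2]
finger_gap: 0.0001
grip_force: 0.0
```

```bash
python3 - <<'E'
from h import *
import cv2
s=state();print(s["time_s"],s["tool_pos"],s["ft_force"])
c=imaging.calibration("wrist");a=imaging.capture("wrist")[:,:,::-1]
ey=np.array([.145,.989,0])
print("tab home expected",proj("wrist",np.array([.4769,-.0937,.117])+.03*ey,c))
for th in(0,.1,.15,.2,.25):print(th,proj("wrist",np.array([.4909,.0117,.078])+.064*np.array([np.sin(th)*.145,np.sin(th)*.99,np.cos(th)]),c).round())
cv2.imwrite("pics/w5.png",cv2.resize(a[100:330,0:320],None,fx=2.5,fy=2.5))
E
```

```text
9.3 [ 0.45432852 -0.09101754  0.2198441 ] [-0.17225962 -0.32563419  0.24732468]
tab home expected [235.51351631 184.69567845]
0 [ 92. 196.]
0.1 [ 81. 196.]
0.15 [ 75. 196.]
0.2 [ 70. 196.]
0.25 [ 65. 195.]
```

View pics/w5.png

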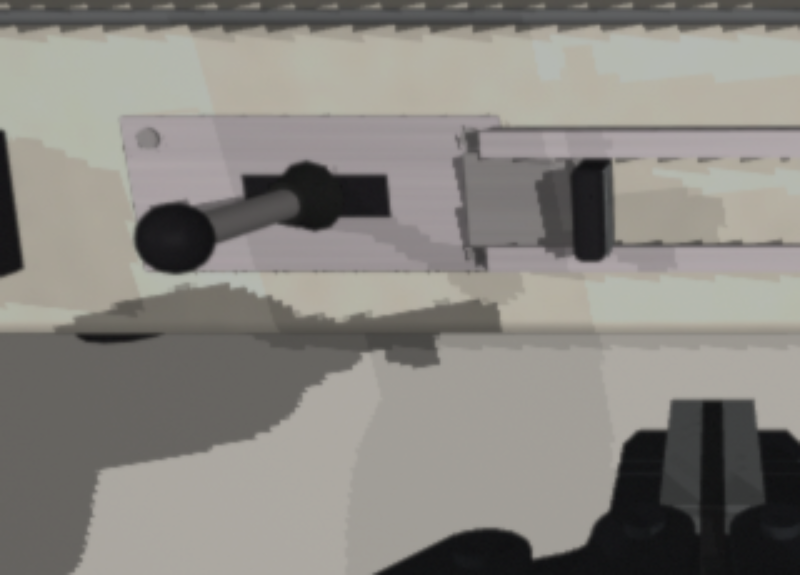

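The plate covers the pin, with the tab top at about (236,184), exactly where fully home was expected. The ball (70,195) puts the lever near 0.2 rad, in the notch. I'll hand in.

```bash
python3 -c "
from workcell import r
print(r.hand_in())"
```

```text
the job is handed in; nothing more can be done
None
```

The lever is in its off notch with the pin down and the lock slide is at its stop over the pin; I did not touch the carton, vial or cup, and I handed the job in after about 9 s of robot time.

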